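# Sort the bench things into the counting kit and the staining kit, tall bottles last

### The arm

A 6-joint arm with a two-finger parallel gripper is mounted at the origin on a cart in front of the work surface, level with it; the furniture and walls round the work are solid. World frame = base frame: x ahead of the robot, y to its left, z up, the work surface at z = 0. Lengths are in mm, angles in rad, forces in N, time in s.
With the tool pointing down it reaches from about 325 to 775 mm from the base axis. Payload 9.3 kg.
Tool frame: the origin (TCP) lies midway between the tips of the shut fingers; the grasp point (between the pads) lies 19 mm behind it; z points along the fingers, y is the line along which they close (so a half turn about z gives the same grasp; the last joint's range is limited). The gripper opens to 85 mm and grips with 20 to 120 N. Pads are 22 mm wide; open, the fingers measure 114 mm over their backs; the gripper's body (76 mm by 85 mm) begins 54 mm behind the grasp point. The pads swing forward as they close: fully open they stand 13 mm farther back than shut.
Start: joints at [-1.421, 0.259, 0.021, 1.334, 0, 1.418], TCP at [164, -524.977, 231.279] pointing down, gripper open.
Joint ranges: [-3.04, 3.04], [-0.91, 1.82], [-1.04, 1.36], [-1.92, 1.95], [-1.52, 1.45], [-3.14, 3.14]. Speed limits (rad/s): [2.22, 2.22, 2.79, 3.14, 3.14, 3.14].

### API

Orientations are given as a rotation vector (axis times angle).
In Python, from plant import r gives the robot as it stands.
- The arm moves only by the tool send_rows, never from a script. Its arguments are lists of equal length, an entry for each row: "travel": the shift along the tool's x, y, z in cm, a list of three; "twist": the turn about the tool's z in degrees. A call has 1 to 5 rows; each row is the pose to reach, as a shift and turn from the pose commanded when the call began, along the tool's axes at that moment; what a row does not reach only later rows make up. A row lasts 1/8 s, in which the tool goes at most 62.5 mm and 10.7 degrees, less where a joint would pass 70% of its speed; a pose out of reach is approached as far as the arm can. A call with a gripper value outside its range is refused whole. "hand" is the finger opening in cm, from 0 to 8.54, set as the call begins (left out, the last holds). The fingers move at their own pace and stop on an object; "squeeze" is the grip in N (left out, the last holds). Time passes only in rows, so rows that repeat a pose let the fingers close. It gives the time, the measured TCP pose, the force, the opening and the grip force at its end, in the units of the state.
- r.get_obs(): the state, without advancing time (a new reading comes with each control period).
- r.capture(name): name is "scene" or "top"; returns (picture, depth): 480x640x3 uint8, red, green, blue; 480x640 float32, mm along the optical axis (not along the pixel's ray), 0 where there is no reading.
- r.calibration(name): a dict with "fx", "fy", "cx", "cy" (pixels), "cam_to_world" (4x4, takes a point from camera to world coordinates). Camera axes: x right, y up, looking along -z (the intrinsics and any distortion apply to the point x, -y, -z); pixel columns grow to the right and rows downward; lengths in mm; the calibration is good to about 2 mm. A picture is of the moment at which its call begins. calibration takes no time and is no camera call.
- r.sign_off(): hands the job in; it is judged then, once.
The state is a dict: "t": time; "q": joint angles; "qvel": joint speeds; "effort": joint torques, N m; "eef_pos": TCP position; "eef_rot": TCP orientation; "contact_force": force on the tool from outside, world axes, zero at the start; "moment": the same for the moment, N m; "opening": opening from 0.0 (shut) to 1.0 (fully open); "grasp_force": force on a finger pad.
Only numpy, scipy, OpenCV 4.12 (cv2) and the standard library are available. Lean on these libraries where they do the work, as an engineer would, in place of code of your own. Each camera call takes 0.05 s, during which the arm holds its last target. There are 200 camera calls.

### The job

Pack the two kit trays: the dark counting-chamber case and the white bottle with the blue cap belong in the blue tray, the timer and the brown bottle with the white cap in the yellow tray. Lay both flat things down in the shallow bays first, and only when both lie there stand the bottles upright in the square wells of their trays. Set everything down gently rather than letting it fall, keep the bottles upright, and leave the small dropper bottle and the beaker where they are.

Things in the scene. Friction and masses are not known exactly. Their poses are not given: they have to be found in the camera images.
- case: flat dark grey box-shaped case of a counting chamber, 52 (its x) x 94 (its y) x 20 mm high, about 0.07 kg, loose, lying flat; origin at the centre of its underside, z up. It starts with its long side (y) within about 0.2 rad of world y.
- timer: flat off-white digital timer with a dark display and three round buttons, 62 x 62 mm square; its straight sides, which are what can be gripped, are 17 mm high (20 mm with the buttons), about 0.06 kg, loose, lying flat; origin at the centre of its underside, x and y square to its sides, z up. It may lie either way round in its bay.
- amber_bottle: brown bottle with a white cap, loose, standing, 42 mm diameter, 92 mm high, about 0.09 kg; the straight body reaches from the bottom to at least 60 mm; origin at the centre of its underside, z up along the bottle.
- white_bottle: white bottle with a dark blue cap, loose, standing, 46 mm diameter, 98 mm high, about 0.095 kg; the straight body reaches from the bottom to at least 60 mm; origin at the centre of its underside, z up along the bottle.
- blue_tray: blue open kit tray (not the closed blue box behind it), fixed, 186 (x) x 86 (y) mm; origin: centre of underside; its +x within 0.1 rad of world +y. Floor 3 mm thick. Shallow bay 112 (x) x 78 (y) mm inside, centre x = -33, y = 0 mm, rim 7 mm above the table. Bottle well 62 x 62 mm inside, 4 mm walls, 22 mm above the table, centre x = +58, y = 0 mm. Round a flat thing fingers fit over the low long sides (closing along tray y).
- yellow_tray: yellow kit tray, fixed, 152 (x) x 86 (y) mm, made like the blue one; origin: centre of underside; its +x within 0.1 rad of world +y. Floor 3 mm thick. Shallow bay 78 x 78 mm inside, centre x = -33, y = 0 mm, rim 7 mm above the table. Bottle well 62 x 62 mm inside, 4 mm walls, 22 mm above the table, centre x = +41, y = 0 mm. Fingers: as for the blue tray.
- oil_bottle: small brown dropper bottle with a black dropper top, 30 mm diameter, 91 mm high, a bystander to be left alone; origin at the centre of its underside.
- beaker: small clear beaker, 47 mm diameter, 56 mm high, standing behind the trays, a bystander to be left alone; origin at the centre of its underside.

How it is judged:
By the outcome, as a careful person would: the job done as asked, in the order asked, and still so for the second after the job is handed in, with the robot touching nothing.
It also fails if it takes over 109 s, if anything falls off the work surface, if the arm or the gripper's body presses on something with over 40 N, if the wrist force passes 120 N, or if a joint passes its speed limit or range.

## Working session

There is one attempt and no reset: what is moved stays moved. The work goes in short steps, Python scripts to look and compute and a tool call to move; the robot and the scene stay as the last step left them, time stands still between calls to the robot, and variables do not carry over. Pictures are saved under pics/ and viewed, at most 14 in all, crops included, and the job is handed in when it is done.

Besides the shell and the picture viewer there is one more tool, called after ">>>" as a command line: name --pt "numbers of a row" for each row, then --argument value for the rest. send_rows: Moves the arm, as the interface text tells. Its arguments: {"type":"object","properties":{"travel":{"type":"array"},"twist":{"type":"array"},"hand":{"type":"number"},"squeeze":{"type":"number"}},"required":["travel","twist"]}

```bash
mkdir -p pics; ls; python3 - <<'E'
from plant import r
import cv2,numpy as np
for n in("scene","top"):
    p,d=r.capture(n); cv2.imwrite(f"pics/{n}0.png",p[:,:,::-1]); np.save(f"pics/{n}0.npy",d)
    c=r.calibration(n); print(n,{k:np.round(v,3).tolist() if not isinstance(v,str) else v for k,v in c.items()})
o=r.get_obs(); print(o)
E
```

```text
pics
scene {'fx': 609.058, 'fy': 609.058, 'cx': 312.799, 'cy': 241.166, 'cam_to_world': [[-0.961, 0.219, -0.171, 374.738], [-0.278, -0.729, 0.625, 769.326], [0.012, 0.648, 0.761, 837.406], [0.0, 0.0, 0.0, 1.0]]}
top {'fx': 455.676, 'fy': 455.676, 'cx': 330.779, 'cy': 237.138, 'cam_to_world': [[-0.03, 0.98, -0.198, 383.591], [-0.999, -0.033, -0.013, 105.759], [-0.019, 0.197, 0.98, 887.436], [0.0, 0.0, 0.0, 1.0]]}
{'t': 0.1, 'q': array([-1.42062817e+00,  2.59168303e-01,  2.08092965e-02,  1.33370787e+00,
        6.52653877e-06,  1.41820513e+00]), 'qvel': array([ 0.00151638, -0.00207711,  0.00148046,  0.00077333, -0.00050616,
        0.00103092]), 'effort': array([ 4.46475038e-03, -5.56696379e+01,  3.45068586e+01,  1.16867723e-02,
       -2.18460132e-04,  5.14485734e-06]), 'eef_pos': array([ 163.9474184 , -524.71999597,  230.69785799]), 'eef_rot': array([-3.10440926e+00, -4.73567394e-01, -1.26646579e-05]), 'contact_force': array([-0.11868684, -0.19406003, -0.20790133]), 'moment': array([-0.09217099,  0.00760587, -0.03994908]), 'grasp_force': 0.0, 'opening': 1.0017568700419566}
```

View pics/top0.png

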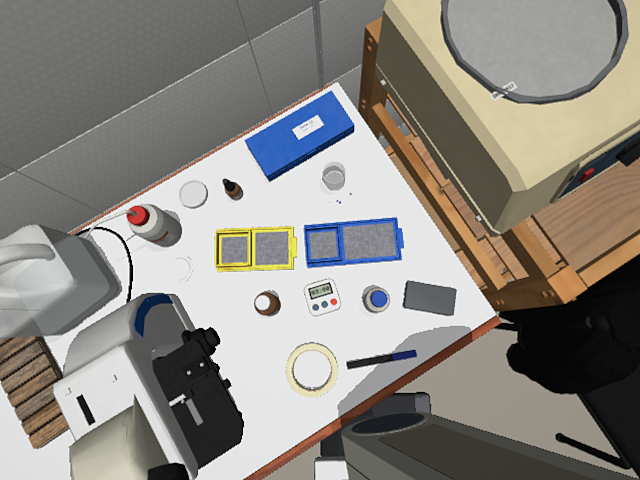

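View pics/scene0.png

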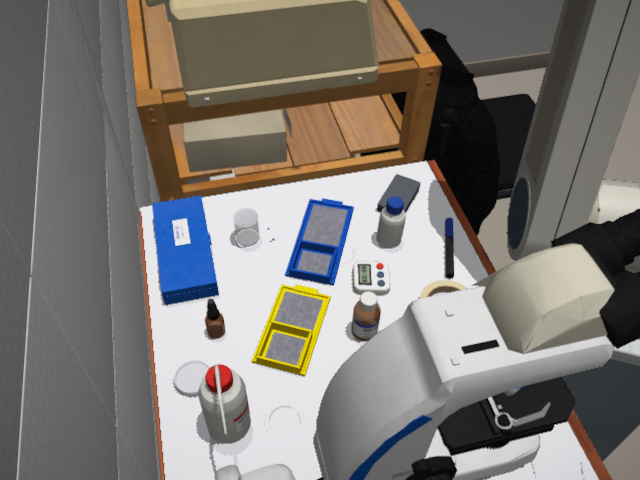

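```bash
cat > h.py <<'E'
from plant import r
import cv2,numpy as np
from scipy.spatial.transform import Rotation as R
def cloud(n,d,c=None):
    "world xyz of each pixel from depth"
    c=c or r.calibration(n); v,u=np.indices(d.shape)
    P=np.stack([(u-c['cx'])/c['fx']*d,-(v-c['cy'])/c['fy']*d,-d],-1); T=np.array(c['cam_to_world'])
    return P@T[:3,:3].T+T[:3,3]
def plane(n,uv,z):
    "cast pixels onto height z"
    c=r.calibration(n); uv=np.asarray(uv,float).reshape(-1,2); T=np.array(c['cam_to_world'])
    D=np.stack([(uv[:,0]-c['cx'])/c['fx'],-(uv[:,1]-c['cy'])/c['fy'],-np.ones(len(uv))],1)@T[:3,:3].T; o=T[:3,3]
    return (o+D*((z-o[2])/D[:,2])[:,None])[:,:2]
def rect(xy):
    (c,s,a)=cv2.minAreaRect(np.float32(xy)); b=cv2.boxPoints((c,s,a)); e=[b[1]-b[0],b[2]-b[1]]
    L=max(e,key=np.linalg.norm); a=np.arctan2(L[1],L[0])
    return np.round(c,1),np.round(sorted(s),1),round(float((a)%np.pi),3)
def blob(m):
    n,l,s,_=cv2.connectedComponentsWithStats(m.astype(np.uint8)); return l==1+np.argmax(s[1:,4])
def contour(m): return max(cv2.findContours(m.astype(np.uint8),cv2.RETR_EXTERNAL,cv2.CHAIN_APPROX_NONE)[0],key=cv2.contourArea).reshape(-1,2)
E
python3 - <<'E'
from h import *
p=cv2.imread('pics/top0.png'); d=np.load('pics/top0.npy'); W=cloud('top',d); Z=W[...,2]
hsv=cv2.cvtColor(p,cv2.COLOR_BGR2HSV); H,S,V=hsv[...,0],hsv[...,1],hsv[...,2]
def roi(u0,u1,v0,v1):
    m=np.zeros(Z.shape,bool); m[v0:v1,u0:u1]=1; return m
tab=roi(180,440,200,330)&(S<30)&(V>200); print('table z',np.percentile(Z[tab],[5,50,95]))
def show(n,m,z):
    m=blob(m); k=W[m]; print(n,m.sum(),'z',np.percentile(k[:,2],[5,50,95]).round(1),'ray',*rect(plane('top',contour(m),z)),'depth',*rect(k[:,:2]))
show('case',roi(395,465,270,325)&(V<150),20)
show('case_z',roi(395,465,270,325)&(Z>12),20)
show('timer',roi(298,348,270,325)&(Z>10),18)
for n,R_,z in(('amber',roi(240,290,280,325),92),('white',roi(355,395,280,320),98),('oil',roi(215,250,170,205),91),('beaker',roi(315,352,155,200),56)):
    k=R_&(Z>z-8); show(n+' top',k,z); show(n,R_&(Z>15),z)
for n,R_,c in(('yellow',roi(205,302,215,280),(H>20)&(H<35)&(S>120)),('blue',roi(298,412,210,275),(H>105)&(H<125)&(S>120))):
    m=R_&c; show(n,m,7); show(n+' well',m&(Z>16),22)
    # floors
    f=R_&(S<60)&(V<175)&(Z>-3)&(Z<9)
    cn=cv2.findContours(f.astype(np.uint8),cv2.RETR_EXTERNAL,cv2.CHAIN_APPROX_NONE)[0]
    for q in cn:
        if cv2.contourArea(q)>300: print('  floor',*rect(plane('top',q,3)))
E
```

```text
table z [-3.61760098 -1.04606244  2.53421894]
case 1428 z [15.3 18.4 21.1] ray [435.9 -64.7] [53.5 96. ] 1.373 depth [432.5  -6.5] [ 76.5 232.6] 1.664
case_z 1393 z [15.9 18.5 21.1] ray [435.2 -65.6] [53.7 94.1] 1.385 depth [430.3  -3.7] [ 73.3 226.4] 1.661
timer 1021 z [13.1 16.3 19.5] ray [444.  137.6] [61.4 61.5] 1.831 depth [426.9 133.3] [62.1 97.6] 0.252
amber top 187 z [87.  90.4 92.9] ray [432.4 238.8] [24.4 25.9] 3.139 depth [410.9 178.4] [ 25.5 155.2] 1.228
amber 493 z [30.9 67.4 92. ] ray [429.6 231.5] [39.6 44.8] 1.09 depth [404.  186.7] [ 41.7 161.7] 1.072
white top 212 z [94.  96.4 98.3] ray [431.9  37.2] [25.7 27.4] 3.095 depth [417.1  68.2] [27.4 96.9] 2.025
white 536 z [47.7 72.3 97.8] ray [429.9  41.2] [41.9 43.9] 2.315 depth [422.3  64.9] [ 43.9 103.7] 1.929
oil top 26 z [84.4 87.2 89.5] ray [656.  308.1] [7.7 9.4] 1.535 depth [657.6 309.6] [7.9 9.1] 1.347
oil 259 z [22.1 42.8 87.4] ray [642.7 296.4] [25.8 45. ] 0.759 depth [529.3 204.1] [ 28.4 350.4] 0.675
beaker top 136 z [49.2 53.4 56.7] ray [677.6 107.6] [44.1 46.3] 3.106 depth [543.1 112.7] [ 44.4 318.2] 3.104
beaker 358 z [16.7 41.3 55.5] ray [672.6 107.8] [44.1 56.2] 3.106 depth [543.1 112.7] [ 44.4 318.2] 3.104
yellow 1507 z [ 0.1  4.6 21.4] ray [543.9 266.1] [ 84.4 160.8] 1.575 depth [515.4 209. ] [141.3 303.6] 1.1
yellow well 309 z [17.2 20.3 23. ] ray [542.8 308. ] [68.5 70.5] 0.007 depth [494.6 216.4] [ 90.9 300.1] 1.078
  floor [543.7 309.4] [49.5 50.2] 3.115
  floor [544.4 236.1] [63.8 64.3] 3.131
blue 1674 z [ 0.2  4.2 21.4] ray [550.4  72.5] [ 84.5 191.8] 1.625 depth [489.7  68.6] [191.4 207.8] 0.054
blue well 273 z [16.8 20.3 23.2] ray [546.4 133.1] [68.3 70.4] 0.052 depth [482.3 129.8] [ 68.5 199.7] 0.053
  floor [547.5 133.7] [50.6 50.7] 0.059
  floor [552.7  42.8] [64.9 98.8] 1.622
```

```bash
cat >> h.py <<'E'
def to(x,y,z,psi,dz=0):
    "travel (cm, tool axes) and twist (deg) from the present pose to TCP x,y,z with closing line at angle psi; assumes tool down"
    o=r.get_obs(); M=R.from_rotvec(o['eef_rot']); M=M.as_matrix(); yx=psi+np.pi/2
    t=M.T@(np.array([x,y,z])-o['eef_pos'])/10; a=np.arctan2(M[1,0],M[0,0])
    d=-np.degrees((yx-a+np.pi)%(2*np.pi)-np.pi)
    print('t',round(o['t'],2),'pos',o['eef_pos'].round(1),'yaw_x',round(a,3),'tilt',M[2].round(3),'q6',o['q'][5].round(2),'f',o['contact_force'].round(1),'op',round(o['opening']*85,1),'grip',round(o['grasp_force'],1))
    print('travel cm',t.round(2),'twist',round(d,1))
E
python3 - <<'E'
from h import *
G=np.full((13,22),-99)
for n in('top','scene'):
    W=cloud(n,np.load(f'pics/{n}0.npy')); d=np.load(f'pics/{n}0.npy')
    ok=(d>0)&(np.abs(cv2.medianBlur(d,5)-d)<8); w=W[ok]
    i=((w[:,0]-100)//50).astype(int); j=((w[:,1]+600)//50).astype(int)
    for a in range(13):
        for b in range(22):
            k=w[(i==a)&(j==b),2]
            if len(k)>8: G[a,b]=max(G[a,b],np.percentile(k,97))
print('x\\y   ',' '.join(f'{-600+50*b:5d}' for b in range(22)))
for a in range(13): print(f'{100+50*a:5d} ',' '.join(f'{v:5d}' for v in G[a]))
to(435.5,-65,150,-0.19)
E
```

```text
x\y     -600  -550  -500  -450  -400  -350  -300  -250  -200  -150  -100   -50     0    50   100   150   200   250   300   350   400   450
  100    -99   -99   -99   -99   -99   -99   -99   -99   -99   -99   -99   193   196   191     1     1     1     1     1     1   -99   -99
  150    -99   -99   -99   -99   -99   -99   -99   -99   -99   -99   -99   -99   468   318   161     1     1   394   385   380   343   -99
  200    -99   -99   -99   -99   -99   -99   -99   -99   -99   -99   426   452   472   335   169     1     1   383   383   377   361   -99
  250    -99   -99   -46   -55   -95   -99   -99   -99   -99   487   468   444     1     2    18    18     2   172   374   370   351   303
  300    -99     8   -15   -18   -61   -99   -99   -99   -99     1     1    14    14    14    19    19    17   171   331   309   308   307
  350     25    25    36   -16   -45   -99   -99   -99     1     2     1     1     1     2     6    17     1     1   171   307   304   263
  400     30    54    47   -15   -56   -99   205   204     1    20    21    20    97    81    19    18    92    86     1   239 
[... 307 characters left out ...]
9   -99   200   198   199   308   373   381   382   381     7     6     6    21    21     6    21    21     1   144   184
  600    -99   -99   -99   -99   198   253   380   382   387   387   383   373     1     2     1     1     2     2    40    14   119   117
  650    -99   -99   -99   -99   -99    -9   383   388   387   386   388   382     1    54    51     2    36    39    86    15    15   577
  700    -99   -99   -99   -99   -99   -99   387   386   375   375   375   387   378     2    39    38    38    37     2   574   589   582
t 0.1 pos [ 163.9 -524.7  230.7] yaw_x 0.303 tilt [ 0.    -0.001 -1.   ] q6 1.42 f [-0.1 -0.2 -0.2] op 85.1 grip 0.0
travel cm [ 39.63 -35.77   8.12] twist -61.8
```

>>> send_rows --pt "4 -3.6 0" --pt "8 -7.2 0" --pt "12 -10.7 0" --pt "16 -14.3 0" --pt "20 -18 0" --twist '[-6, -12, -18, -24, -31]' --hand 8.5

```text
t: 0.72
eef_pos: [301.7, -291.9, 231.1]
eef_rot: [-2.864, -1.291, -0.0]
contact_force: [0.7, -0.8, 0.2]
opening: 0.997
grasp_force: 0.0
```

```bash
python3 -c "
from h import *
to(435.5,-65,230,-0.19)"
```

```text
t 0.72 pos [ 301.7 -291.9  231.1] yaw_x 0.847 tilt [ 0. -0. -1.] q6 1.33 f [ 0.7 -0.8  0.2] op 84.7 grip 0.0
travel cm [25.86 -5.    0.12] twist -30.6
```

>>> send_rows --pt "5.2 -1 0" --pt "10.4 -2 0" --pt "15.6 -3 0" --pt "20.8 -4 0" --pt "25.9 -5 0" --twist '[-7, -14, -20, -26, -31]'

```text
t: 1.35
eef_pos: [436.5, -65.0, 231.2]
eef_rot: [-2.415, -2.01, 0.0]
contact_force: [-0.3, -1.0, -0.1]
opening: 0.995
grasp_force: 0.0
```

```bash
python3 - <<'E'
from h import *
to(435.5,-65,60,-0.19)
p,d=r.capture("scene"); cv2.imwrite("pics/scene1.png",p[:,:,::-1])
E
```

```text
t 1.35 pos [436.5 -65.  231.2] yaw_x 1.388 tilt [-0. -0. -1.] q6 1.42 f [-0.3 -1.  -0.1] op 84.6 grip 0.0
travel cm [-1.000e-02 -1.000e-01  1.712e+01] twist 0.4
```

View pics/scene1.png

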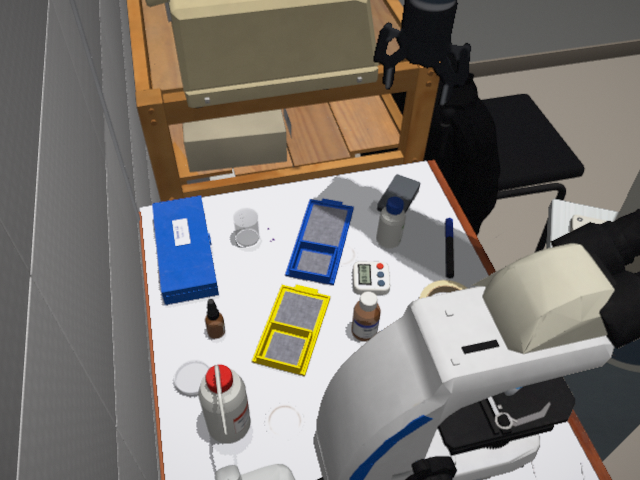

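The picture shows the open gripper above the case (gripper at about 420,50; case at 400,190), with trays and bottles unchanged.

>>> send_rows --pt "0 0 5" --pt "0 0 10" --pt "0 0 15" --pt "0 0 18" --pt "0 0 20" --twist '[0, 0, 0, 0, 0]'

```text
t: 2.02
eef_pos: [435.1, -66.5, 29.6]
eef_rot: [-2.417, -2.004, 0.002]
contact_force: [0.1, -0.3, -0.4]
opening: 0.995
grasp_force: 0.0
```

>>> send_rows --pt "0 0 1" --pt "0 0 1.6" --pt "0 0 2.2" --pt "0 0 2.7" --pt "0 0 2.8" --twist '[0, 0, 0, 0, 0]'

```text
t: 2.65
eef_pos: [436.0, -66.8, 3.2]
eef_rot: [-2.418, -2.006, -0.0]
contact_force: [-0.7, 0.8, 0.6]
opening: 0.997
grasp_force: 0.0
```

>>> send_rows --pt "0 0 0" --pt "0 0 0" --pt "0 0 0" --pt "0 0 0" --pt "0 0 0" --twist '[0, 0, 0, 0, 0]' --hand 4.4 --squeeze 30

```text
t: 3.28
eef_pos: [436.2, -66.8, 3.6]
eef_rot: [2.418, 2.005, 0.001]
contact_force: [-0.3, 0.5, 5.8]
opening: 0.601
grasp_force: 31.7
```

```bash
python3 - <<'E'
from h import *
to(551.8,42.5,60,0.052)
E
```

```text
t 3.27 pos [436.2 -66.8   3.6] yaw_x 1.385 tilt [-0.     0.001 -1.   ] q6 1.41 f [-0.3  0.5  5.8] op 51.1 grip 31.7
travel cm [12.88  9.34 -5.63] twist -13.6
```

>>> send_rows --pt "0 0 -1" --pt "0 0 -4" --pt "0 0 -8" --pt "0 0 -12" --pt "0 0 -15" --twist '[0, 0, 0, 0, 0]'

```text
t: 3.9
eef_pos: [436.0, -66.8, 155.5]
eef_rot: [2.417, 2.005, 0.001]
contact_force: [0.3, 0.3, -0.7]
opening: 0.595
grasp_force: 31.7
```

>>> send_rows --pt "3.5 2 0" --pt "7 4.5 0" --pt "10 7 0" --pt "12 8.5 0" --pt "12.9 9.3 0" --twist '[-3, -6, -9, -12, -13.6]'

```text
t: 4.53
eef_pos: [551.7, 43.7, 153.3]
eef_rot: [-2.161, -2.28, 0.0]
contact_force: [0.5, -0.6, -1.2]
opening: 0.598
grasp_force: 31.7
```

```bash
python3 - <<'E'
from h import *
to(551.8,42.5,7,0.052)
p,d=r.capture("scene"); cv2.imwrite("pics/scene2.png",p[80:400,150:500,::-1])
E
```

```text
t 4.53 pos [551.7  43.7 153.3] yaw_x 1.624 tilt [ 0. -0. -1.] q6 1.44 f [ 0.5 -0.6 -1.2] op 50.8 grip 31.7
travel cm [-1.200e-01  1.000e-02  1.463e+01] twist 0.1
```

View pics/scene2.png

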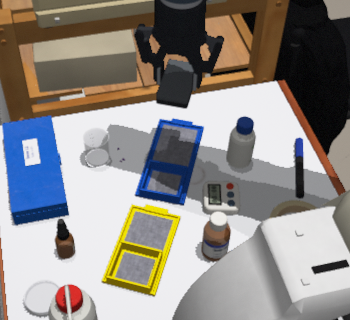

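The case is held level (crop 175,85) above the blue bay (crop 175,145). Lowering.

>>> send_rows --pt "-0.1 0 4" --pt "-0.1 0 8" --pt "-0.1 0 11" --pt "-0.1 0 12.5" --pt "-0.1 0 13.3" --twist '[0, 0, 0, 0, 0]'

```text
t: 5.2
eef_pos: [551.2, 41.4, 20.2]
eef_rot: [-2.164, -2.277, 0.0]
contact_force: [-1.0, 0.6, -0.4]
opening: 0.601
grasp_force: 31.7
```

>>> send_rows --pt "0 0 0.3" --pt "0 0 0.6" --pt "0 0 0.9" --pt "0 0 1.1" --pt "0 0 1.2" --twist '[0, 0, 0, 0, 0]'

```text
t: 5.82
eef_pos: [551.3, 41.9, 8.3]
eef_rot: [2.163, 2.278, 0.0]
contact_force: [0.2, 0.6, -0.9]
opening: 0.599
grasp_force: 31.7
```

```bash
python3 - <<'E'
from h import *
to(551.8,42.5,6.6,0.052)
E
```

```text
t 5.83 pos [551.3  41.9   8.3] yaw_x 1.622 tilt [ 0.  0. -1.] q6 1.44 f [ 0.2  0.6 -0.9] op 50.9 grip 31.7
travel cm [0.06 0.05 0.17] twist -0.0
```

>>> send_rows --pt "0 0 0.05" --pt "0 0 0.1" --pt "0 0 0.15" --pt "0 0 0.2" --twist '[0, 0, 0, 0]'

```text
t: 6.32
eef_pos: [551.4, 41.8, 6.7]
eef_rot: [2.163, 2.278, 0.0]
contact_force: [-2.9, 0.2, 9.0]
opening: 0.601
grasp_force: 32.7
```

>>> send_rows --pt "0 0 0" --pt "0 0 0" --pt "0 0 0" --pt "0 0 0" --pt "0 0 -0.3" --twist '[0, 0, 0, 0, 0]' --hand 7.5

```text
t: 6.95
eef_pos: [551.1, 41.8, 9.2]
eef_rot: [-2.163, -2.278, 0.001]
contact_force: [0.0, -0.7, 0.1]
opening: 0.881
grasp_force: 0.0
```

>>> send_rows --pt "0 0 -1" --pt "0 0 -4" --pt "0 0 -9" --pt "0 0 -14" --pt "0 0 -16" --twist '[0, 0, 0, 0, 0]' --hand 8.5

```text
t: 7.58
eef_pos: [552.2, 41.8, 173.3]
eef_rot: [2.161, 2.275, 0.005]
contact_force: [1.1, -0.1, -0.4]
opening: 0.998
grasp_force: 0.0
```

```bash
python3 - <<'E'
from h import *
to(444,137.6,165,0.26)
E
```

```text
t 7.58 pos [552.2  41.8 173.3] yaw_x 1.622 tilt [-0.001  0.005 -1.   ] q6 1.44 f [ 1.1 -0.1 -0.4] op 84.8 grip 0.0
travel cm [ 10.13 -10.32   0.77] twist -11.9
```

>>> send_rows --pt "2.5 -2.5 0" --pt "5.5 -5.5 0" --pt "8 -8.2 0" --pt "9.5 -9.8 0" --pt "10.1 -10.3 0" --twist '[-3, -6, -9, -11, -12]'

```text
t: 8.2
eef_pos: [442.8, 137.9, 169.9]
eef_rot: [1.911, 2.492, 0.001]
contact_force: [0.3, -0.1, -0.1]
opening: 0.994
grasp_force: 0.0
```

```bash
python3 - <<'E'
from h import *
to(444,137.6,2,0.26)
p,d=r.capture("scene"); cv2.imwrite("pics/scene3.png",p[80:400,150:500,::-1])
E
```

```text
t 8.2 pos [442.8 137.9 169.9] yaw_x 1.833 tilt [-0.     0.001 -1.   ] q6 1.43 f [ 0.3 -0.1 -0.1] op 84.5 grip 0.0
travel cm [-0.06  0.09 16.79] twist 0.1
```

View pics/scene3.png

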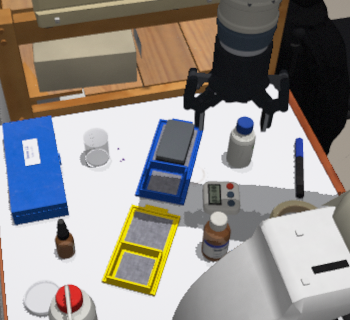

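The case lies in the blue bay (crop 176,142), and the gripper is over the timer (crop 220,195). Descending.

>>> send_rows --pt "0 0.1 5" --pt "0 0.1 9" --pt "0 0.1 12" --pt "0 0.1 13.5" --pt "0 0.1 14.3" --twist '[0, 0, 0, 0, 0]'

```text
t: 8.88
eef_pos: [444.8, 137.1, 25.3]
eef_rot: [-1.915, -2.49, 0.001]
contact_force: [0.5, 0.3, 0.3]
opening: 0.993
grasp_force: 0.0
```

>>> send_rows --pt "0 0 0.8" --pt "0 0 1.5" --pt "0 0 2" --pt "0 0 2.4" --pt "0 0 2.5" --twist '[0, 0, 0, 0, 0]'

```text
t: 9.5
eef_pos: [444.2, 137.7, 1.2]
eef_rot: [-1.914, -2.492, 0.0]
contact_force: [0.8, -0.0, -0.4]
opening: 0.994
grasp_force: 0.0
```

>>> send_rows --pt "0 0 0" --pt "0 0 0" --pt "0 0 0" --pt "0 0 0" --pt "0 0 0" --twist '[0, 0, 0, 0, 0]' --hand 5.4 --squeeze 30

```text
t: 10.12
eef_pos: [444.4, 137.7, 1.6]
eef_rot: [1.913, 2.491, 0.001]
contact_force: [-1.0, 0.3, 5.7]
opening: 0.719
grasp_force: 32.9
```

>>> send_rows --pt "0 0 -1" --pt "0 0 -4" --pt "0 0 -8" --pt "0 0 -12" --pt "0 0 -14" --twist '[0, 0, 0, 0, 0]'

```text
t: 10.75
eef_pos: [444.8, 137.7, 143.9]
eef_rot: [1.912, 2.49, 0.003]
contact_force: [0.2, -0.4, -2.9]
opening: 0.716
grasp_force: 33.2
```

```bash
python3 - <<'E'
from h import *
to(543.7,235,4.6,0.006)
E
```

```text
t 10.75 pos [444.8 137.7 143.9] yaw_x 1.832 tilt [-0.     0.003 -1.   ] q6 1.43 f [ 0.2 -0.4 -2.9] op 60.9 grip 33.2
travel cm [ 6.85 12.03 13.97] twist 14.6
```

>>> send_rows --pt "1.5 3 0" --pt "3.5 6.5 0" --pt "5.5 9.5 0" --pt "6.5 11.5 0" --pt "6.9 12 0" --twist '[4, 7, 10, 13, 14.6]'

```text
t: 11.38
eef_pos: [542.8, 236.0, 141.2]
eef_rot: [-2.215, -2.228, 0.0]
contact_force: [0.4, -0.1, -0.4]
opening: 0.717
grasp_force: 33.1
```

```bash
python3 - <<'E'
from h import *
to(543.7,235,4.6,0.006)
p,d=r.capture("scene"); cv2.imwrite("pics/scene4.png",p[80:400,150:500,::-1])
E
```

```text
t 11.38 pos [542.8 236.  141.2] yaw_x 1.577 tilt [-0. -0. -1.] q6 1.83 f [ 0.4 -0.1 -0.4] op 60.9 grip 33.1
travel cm [-0.1   0.09 13.66] twist -0.0
```

View pics/scene4.png

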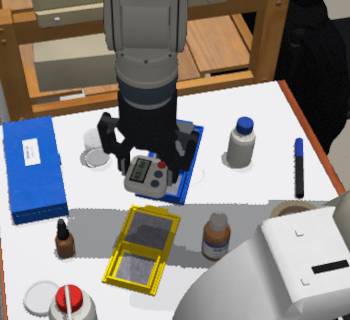

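The timer is held level (crop 150,175), to go down into the yellow bay (crop 148,230).

>>> send_rows --pt "-0.1 0.1 4" --pt "-0.1 0.1 8" --pt "-0.1 0.1 10.5" --pt "-0.1 0.1 11.7" --pt "-0.1 0.1 12.3" --twist '[0, 0, 0, 0, 0]'

```text
t: 12.05
eef_pos: [543.2, 234.0, 18.5]
eef_rot: [2.215, 2.228, 0.0]
contact_force: [-0.3, -0.7, -0.0]
opening: 0.714
grasp_force: 33.1
```

>>> send_rows --pt "0 0 0.3" --pt "0 0 0.6" --pt "0 0 0.8" --pt "0 0 1.0" --pt "0 0 1.1" --twist '[0, 0, 0, 0, 0]'

```text
t: 12.68
eef_pos: [543.4, 234.3, 7.3]
eef_rot: [2.215, 2.228, 0.0]
contact_force: [-0.2, 0.3, -1.0]
opening: 0.717
grasp_force: 33.1
```

```bash
python3 - <<'E'
from h import *
to(543.7,235,4.6,0.006)
E
```

```text
t 12.68 pos [543.4 234.3   7.3] yaw_x 1.577 tilt [-0.  0. -1.] q6 1.83 f [-0.2  0.3 -1. ] op 61.0 grip 33.1
travel cm [0.07 0.03 0.27] twist 0.0
```

>>> send_rows --pt "0 0 0.1" --pt "0 0 0.15" --pt "0 0 0.2" --pt "0 0 0.25" --pt "0 0 0.28" --twist '[0, 0, 0, 0, 0]'

```text
t: 13.3
eef_pos: [543.4, 234.3, 4.7]
eef_rot: [2.215, 2.228, 0.0]
contact_force: [-1.7, -1.2, 3.8]
opening: 0.717
grasp_force: 33.6
```

>>> send_rows --pt "0 0 0" --pt "0 0 0" --pt "0 0 0" --pt "0 0 0" --pt "0 0 -0.3" --twist '[0, 0, 0, 0, 0]' --hand 8

```text
t: 13.92
eef_pos: [543.2, 234.2, 7.4]
eef_rot: [-2.215, -2.228, 0.001]
contact_force: [-0.2, -0.5, 0.5]
opening: 0.933
grasp_force: 0.0
```

>>> send_rows --pt "0 0 -1" --pt "0 0 -4" --pt "0 0 -9" --pt "0 0 -14" --pt "0 0 -18" --twist '[0, 0, 0, 0, 0]' --hand 8.5

```text
t: 14.55
eef_pos: [543.5, 234.3, 190.6]
eef_rot: [2.214, 2.227, 0.003]
contact_force: [0.4, 0.4, 0.1]
opening: 0.993
grasp_force: 0.0
```

```bash
python3 - <<'E'
from h import *
to(432,37.2,180,0.0)
p,d=r.capture("scene"); cv2.imwrite("pics/scene5.png",p[80:400,150:500,::-1])
E
```

```text
t 14.55 pos [543.5 234.3 190.6] yaw_x 1.577 tilt [ 0.001  0.002 -1.   ] q6 1.83 f [0.4 0.4 0.1] op 84.4 grip 0.0
travel cm [-19.64 -11.27   1.02] twist 0.3
```

View pics/scene5.png

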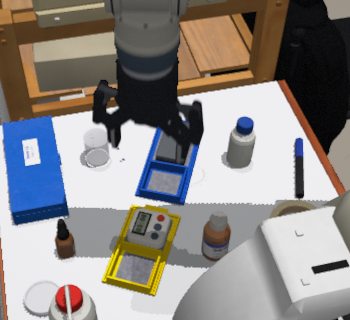

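The timer lies in the yellow bay (crop 148,226). Next is the white bottle.

>>> send_rows --pt "-4.5 -2.5 0" --pt "-9.5 -5.5 0" --pt "-14 -8 0" --pt "-18 -10.3 0" --pt "-19.6 -11.3 0" --twist '[0, 0, 0, 0, 0]'

```text
t: 15.22
eef_pos: [430.3, 36.0, 188.2]
eef_rot: [2.216, 2.226, 0.001]
contact_force: [-0.1, -0.5, -0.5]
opening: 0.996
grasp_force: 0.0
```

```bash
python3 - <<'E'
from h import *
to(432,37.2,32,0.006)
p,d=r.capture("scene"); cv2.imwrite("pics/scene6.png",p[:,:,::-1])
hsv=cv2.cvtColor(p,cv2.COLOR_RGB2HSV)
m=(hsv[...,0]>100)&(hsv[...,0]<130)&(hsv[...,1]>110); m[:, :370]=0; m[:,430:]=0; m[:170]=0; m[250:]=0
m=blob(m); cu=contour(m); print('cap px',cu.mean(0),rect(plane('scene',cu,92)))
t,dt=r.capture("top"); cv2.imwrite("pics/top6.png",t[:,:,::-1])
E
```

```text
t 15.22 pos [430.3  36.  188.2] yaw_x 1.575 tilt [-0.     0.001 -1.   ] q6 1.46 f [-0.1 -0.5 -0.5] op 84.7 grip 0.0
travel cm [ 0.12  0.15 15.62] twist -0.1
cap px [394.5        205.41666667] (array([431.9,  40.6]), array([25.4, 40.6]), 1.757)
```

View pics/scene6.png

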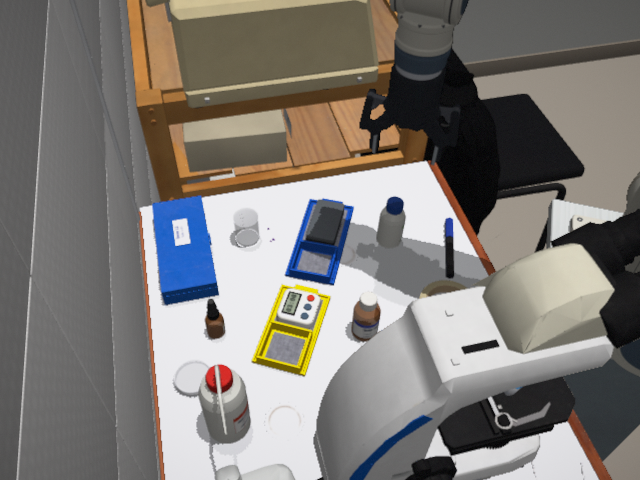

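Both flat things lie in their bays (case 327,223; timer 298,307), and the white bottle stands at (391,225). The second view agrees on about (432,38).

>>> send_rows --pt "0.1 0.1 3" --pt "0.1 0.1 6.5" --pt "0.1 0.1 10" --pt "0.1 0.1 13.5" --pt "0.1 0.1 15.5" --twist '[0, 0, 0, 0, 0]'

```text
t: 15.95
eef_pos: [432.4, 39.4, 31.1]
eef_rot: [-2.213, -2.228, 0.001]
contact_force: [0.2, -0.0, 0.1]
opening: 0.996
grasp_force: 0.0
```

>>> send_rows --pt "0 0 0" --pt "0 0 0" --pt "0 0 0" --pt "0 0 0" --pt "0 0 0" --twist '[0, 0, 0, 0, 0]' --hand 3.8 --squeeze 30

```text
t: 16.58
eef_pos: [433.3, 38.7, 33.5]
eef_rot: [2.214, 2.227, 0.003]
contact_force: [-1.0, 1.6, 7.0]
opening: 0.507
grasp_force: 30.6
```

```bash
python3 - <<'E'
from h import *
to(546.8,133.3,36,0.052)
E
```

```text
t 16.57 pos [433.3  38.7  33.5] yaw_x 1.577 tilt [ 0.     0.002 -1.   ] q6 1.46 f [-1.   1.6  7. ] op 43.1 grip 30.6
travel cm [ 9.39 11.4  -0.22] twist -2.6
```

>>> send_rows --pt "0 0 -0.5" --pt "0 0 -2" --pt "0 0 -4" --pt "0 0 -6.5" --pt "0 0 -8" --twist '[0, 0, 0, 0, 0]'

```text
t: 17.2
eef_pos: [432.8, 38.5, 114.0]
eef_rot: [2.214, 2.227, 0.001]
contact_force: [1.2, -0.4, -0.6]
opening: 0.51
grasp_force: 30.9
```

>>> send_rows --pt "1.5 2 0" --pt "4 5 0" --pt "6.5 8 0" --pt "8.5 10.3 0" --pt "9.4 11.4 0" --twist '[-1, -2, -2.6, -2.6, -2.6]'

```text
t: 17.82
eef_pos: [546.7, 134.1, 112.4]
eef_rot: [-2.163, -2.279, 0.0]
contact_force: [-0.1, -0.4, -1.4]
opening: 0.508
grasp_force: 30.9
```

```bash
python3 - <<'E'
from h import *
to(546.8,133.3,36,0.052)
p,d=r.capture("scene"); cv2.imwrite("pics/scene7.png",p[80:400,150:500,::-1])
E
```

```text
t 17.82 pos [546.7 134.1 112.4] yaw_x 1.623 tilt [-0. -0. -1.] q6 1.61 f [-0.1 -0.4 -1.4] op 43.2 grip 30.9
travel cm [-0.08  0.01  7.64] twist 0.0
```

View pics/scene7.png

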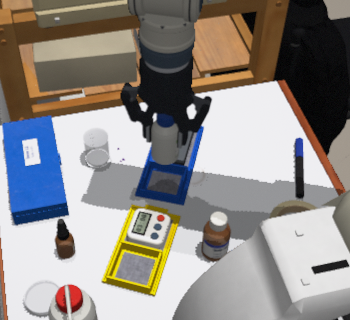

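The bottle hangs upright between the fingers (crop 166,140) above the blue well (crop 163,182). Lowering.

>>> send_rows --pt "0 0 2" --pt "0 0 4" --pt "0 0 5.5" --pt "0 0 6.3" --pt "0 0 6.8" --twist '[0, 0, 0, 0, 0]'

```text
t: 18.5
eef_pos: [545.9, 133.1, 44.4]
eef_rot: [2.164, 2.278, 0.0]
contact_force: [0.6, 1.0, -1.3]
opening: 0.511
grasp_force: 31.0
```

>>> send_rows --pt "0 0 0.2" --pt "0 0 0.4" --pt "0 0 0.5" --pt "0 0 0.6" --pt "0 0 0.6" --twist '[0, 0, 0, 0, 0]'

```text
t: 19.12
eef_pos: [546.0, 133.3, 38.5]
eef_rot: [2.164, 2.278, 0.0]
contact_force: [0.9, -0.2, -1.2]
opening: 0.514
grasp_force: 31.0
```

>>> send_rows --pt "0 0 0.05" --pt "0 0 0.1" --pt "0 0 0.15" --pt "0 0 0.2" --pt "0 0 0.22" --twist '[0, 0, 0, 0, 0]'

```text
t: 19.75
eef_pos: [546.0, 133.3, 36.6]
eef_rot: [2.163, 2.278, 0.001]
contact_force: [-2.5, 0.2, 5.7]
opening: 0.511
grasp_force: 31.5
```

>>> send_rows --pt "0 0 0" --pt "0 0 0" --pt "0 0 0" --pt "0 0 0" --pt "0 0 -0.3" --twist '[0, 0, 0, 0, 0]' --hand 7.5

```text
t: 20.38
eef_pos: [545.8, 133.3, 39.2]
eef_rot: [-2.163, -2.278, 0.001]
contact_force: [0.5, -0.3, 1.0]
opening: 0.879
grasp_force: 0.0
```

>>> send_rows --pt "0 0 -2" --pt "0 0 -5" --pt "0 0 -9" --pt "0 0 -13" --pt "0 0 -15" --twist '[0, 0, 0, 0, 0]' --hand 8.5

```text
t: 21.0
eef_pos: [546.5, 133.4, 191.9]
eef_rot: [2.162, 2.277, 0.004]
contact_force: [-0.3, 0.2, 0.1]
opening: 0.99
grasp_force: 0.0
```

```bash
python3 - <<'E'
from h import *
to(432,238.8,190,0.006)
E
```

```text
t 21.0 pos [546.5 133.4 191.9] yaw_x 1.622 tilt [ 0.     0.003 -1.   ] q6 1.61 f [-0.3  0.2  0.1] op 84.1 grip 0.0
travel cm [ 11.12 -10.89   0.15] twist 2.6
```

>>> send_rows --pt "2.5 -2.5 0" --pt "5.5 -5.3 0" --pt "8.5 -8.3 0" --pt "10.5 -10.3 0" --pt "11.1 -10.9 0" --twist '[1, 2, 2.6, 2.6, 2.6]'

```text
t: 21.62
eef_pos: [430.3, 239.4, 189.7]
eef_rot: [2.213, 2.23, 0.001]
contact_force: [-0.0, -0.2, 0.2]
opening: 0.992
grasp_force: 0.0
```

```bash
python3 - <<'E'
from h import *
to(432.2,238.5,27,0.006)
p,d=r.capture("scene"); cv2.imwrite("pics/scene8.png",p[80:400,150:500,::-1])
E
```

```text
t 21.62 pos [430.3 239.4 189.7] yaw_x 1.579 tilt [ 0.  0. -1.] q6 1.9 f [-0.  -0.2  0.2] op 84.3 grip 0.0
travel cm [-0.09  0.18 16.27] twist 0.1
```

View pics/scene8.png

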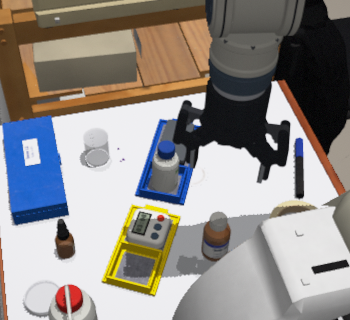

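The white bottle stands upright in the blue well (crop 165,167), and the gripper is over the amber bottle (crop 217,237). Descending.

>>> send_rows --pt "0 0.1 3" --pt "0 0.1 6.5" --pt "0 0.1 10.5" --pt "0 0.1 14.5" --pt "0 0.1 16.1" --twist '[0, 0, 0, 0, 0]'

```text
t: 22.3
eef_pos: [432.2, 237.5, 26.1]
eef_rot: [-2.215, -2.226, 0.004]
contact_force: [0.9, 0.0, -0.5]
opening: 0.995
grasp_force: 0.0
```

>>> send_rows --pt "0 0 0" --pt "0 0 0" --pt "0 0 0" --pt "0 0 0" --pt "0 0 0" --twist '[0, 0, 0, 0, 0]' --hand 3.4 --squeeze 30

```text
t: 22.92
eef_pos: [433.2, 238.6, 29.3]
eef_rot: [2.214, 2.227, 0.003]
contact_force: [0.1, -1.2, 6.9]
opening: 0.474
grasp_force: 30.6
```

```bash
python3 - <<'E'
from h import *
to(543.2,308.6,30,0.006)
E
```

```text
t 22.93 pos [433.2 238.6  29.3] yaw_x 1.577 tilt [ 0.     0.002 -1.   ] q6 1.9 f [ 0.1 -1.2  6.9] op 40.3 grip 30.6
travel cm [ 6.93 11.04 -0.04] twist 0.0
```

>>> send_rows --pt "0 0 -0.5" --pt "0 0 -2" --pt "0 0 -4" --pt "0 0 -6.5" --pt "0 0 -8" --twist '[0, 0, 0, 0, 0]'

```text
t: 23.55
eef_pos: [432.5, 238.7, 109.7]
eef_rot: [2.214, 2.228, 0.002]
contact_force: [-0.3, 0.3, -1.4]
opening: 0.478
grasp_force: 30.6
```

>>> send_rows --pt "0.5 2 0" --pt "2 5 0" --pt "4 8 0" --pt "6 10.3 0" --pt "6.9 11.05 0" --twist '[0, 0, 0, 0, 0]'

```text
t: 24.18
eef_pos: [543.2, 309.0, 107.9]
eef_rot: [-2.214, -2.228, 0.0]
contact_force: [0.2, 0.6, -1.6]
opening: 0.476
grasp_force: 30.6
```

```bash
python3 - <<'E'
from h import *
to(543.2,308.6,32,0.006)
p,d=r.capture("scene"); cv2.imwrite("pics/scene9.png",p[80:400,150:500,::-1])
E
```

```text
t 24.18 pos [543.2 309.  107.9] yaw_x 1.577 tilt [-0. -0. -1.] q6 1.95 f [ 0.2  0.6 -1.6] op 40.5 grip 30.6
travel cm [-0.04  0.01  7.59] twist 0.0
```

View pics/scene9.png

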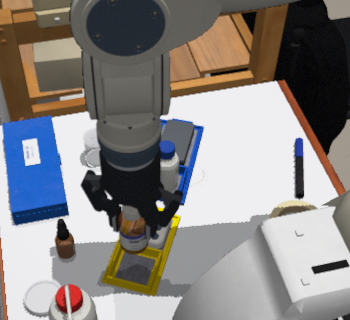

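The amber bottle hangs upright (crop 135,232) above the yellow well (crop 137,268). Lowering.

>>> send_rows --pt "0 0 2" --pt "0 0 4" --pt "0 0 5.5" --pt "0 0 6.3" --pt "0 0 6.8" --twist '[0, 0, 0, 0, 0]'

```text
t: 24.85
eef_pos: [542.4, 308.1, 40.2]
eef_rot: [2.215, 2.228, 0.0]
contact_force: [0.4, -0.4, -0.6]
opening: 0.47
grasp_force: 30.6
```

>>> send_rows --pt "0 0 0.2" --pt "0 0 0.3" --pt "0 0 0.4" --pt "0 0 0.5" --pt "0 0 0.5" --twist '[0, 0, 0, 0, 0]'

```text
t: 25.48
eef_pos: [542.5, 308.2, 35.3]
eef_rot: [2.215, 2.228, 0.0]
contact_force: [0.1, -0.6, -1.1]
opening: 0.476
grasp_force: 30.6
```

>>> send_rows --pt "0 0 0.1" --pt "0 0 0.15" --pt "0 0 0.2" --pt "0 0 0.25" --pt "0 0 0.3" --twist '[0, 0, 0, 0, 0]'

```text
t: 26.1
eef_pos: [542.5, 308.2, 32.4]
eef_rot: [-2.215, -2.228, -0.0]
contact_force: [-1.8, -0.9, 4.0]
opening: 0.477
grasp_force: 31.0
```

>>> send_rows --pt "0 0 0" --pt "0 0 0" --pt "0 0 0" --pt "0 0 0" --pt "0 0 -0.3" --twist '[0, 0, 0, 0, 0]' --hand 7.5

```text
t: 26.72
eef_pos: [542.3, 308.2, 35.2]
eef_rot: [-2.215, -2.228, 0.001]
contact_force: [-0.5, 0.0, 0.1]
opening: 0.882
grasp_force: 0.0
```

>>> send_rows --pt "0 0 -2" --pt "0 0 -5" --pt "0 0 -9" --pt "0 0 -13" --pt "0 0 -16" --twist '[0, 0, 0, 0, 0]' --hand 8.5

```text
t: 27.35
eef_pos: [542.6, 308.3, 197.5]
eef_rot: [2.214, 2.228, 0.003]
contact_force: [-0.1, 0.7, -0.2]
opening: 0.994
grasp_force: 0.0
```

>>> send_rows --pt "-4 -2 -1" --pt "-9 -5 -2" --pt "-14 -8 -3" --pt "-19 -11 -3" --pt "-24 -13 -3" --twist '[0, 0, 0, 0, 0]'

```text
t: 27.98
eef_pos: [412.5, 66.3, 225.8]
eef_rot: [2.213, 2.228, 0.001]
contact_force: [1.7, 0.2, 0.2]
opening: 0.997
grasp_force: 0.0
```

>>> send_rows --pt "-4 0 0" --pt "-9 0 0" --pt "-12 0 0" --pt "-12 0 0" --pt "-12 0 0" --twist '[0, 0, 0, 0, 0]'

```text
t: 28.6
eef_pos: [414.5, -52.3, 225.4]
eef_rot: [-2.215, -2.228, -0.0]
contact_force: [-0.8, 0.2, 0.8]
opening: 0.997
grasp_force: 0.0
```

```bash
python3 - <<'E'
from h import *
p,d=r.capture("top"); cv2.imwrite("pics/top10.png",cv2.resize(p[150:350,180:480,::-1],None,fx=2,fy=2))
s,_=r.capture("scene"); cv2.imwrite("pics/fin.png",np.hstack([cv2.resize(p[160:340,190:450],None,fx=1.5,fy=1.5),s[170:440,140:460]])[:,:,::-1])
o=r.get_obs(); print(o['t'],o['eef_pos'],o['contact_force'])
E
```

```text
28.7 [414.59492544 -51.80790553 225.39815296] [ 0.61704425 -0.18301058 -0.20434175]
```

View pics/fin.png

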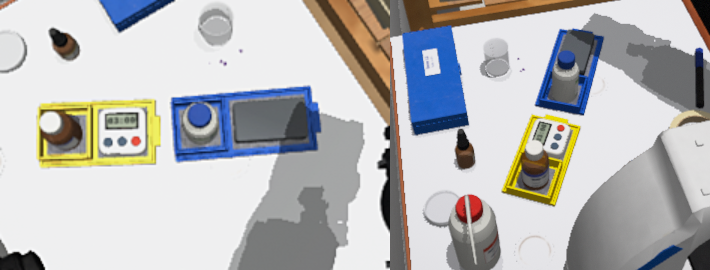

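The left half shows the case (270,120) and timer (123,130) in their bays and both bottles in their wells; the right half shows them upright. I'll check the cap positions with numbers.

```bash
python3 - <<'E'
from h import *
p,d=r.capture("top"); Z=cloud('top',d)[...,2]
for n,(u0,u1,v0,v1),z in(('amber',(205,255,220,275),92+3),('white',(300,345,215,265),98+3)):
    m=np.zeros(Z.shape,bool); m[v0:v1,u0:u1]=Z[v0:v1,u0:u1]>z-8
    m=blob(m); print(n,np.percentile(Z[m],[50,95]).round(1),rect(plane('top',contour(m),z)))
E
```

```text
amber [93.5 96. ] (array([542. , 307.9]), array([23.5, 25.5]), 1.538)
white [ 99.6 101.6] (array([544. , 130.5]), array([26.5, 27. ]), 3.108)
```

Both caps are at full height plus the 3 mm floor, directly over the wells, so the bottles stand upright.

```bash
python3 -c "
from plant import r
print(r.sign_off())"
```

```text
the job is handed in; nothing more can be done
None
```

The job is handed in at about 29 s: the case and then the timer went into their bays, followed by the white and amber bottles, which stand upright in their wells; I left the dropper bottle and beaker alone, and sign-off returned no verdict.

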